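# Unload the ultrasonic cleaner

## Robot

A 6-joint arm with a two-finger parallel gripper is mounted at the origin on the work surface. World frame = base frame: x ahead of the robot, y to its left, z up, the work surface at z = 0. Lengths are in m, angles in degrees, forces in N, time in s.
With the tool pointing down it reaches from about 0.3 to 0.85 m from the base axis. Payload 4.2 kg.
Tool frame: the origin (TCP) lies on the centre line of the jaws, within the pads' length; the fingertips stand 8 mm ahead of it and the grasp point (between the pads) lies 11 mm behind it; z points along the fingers, x is the direction in which the jaws open and shut, and the axes are right-handed (so a half turn about z gives the same grasp; the last joint's range is limited). The gripper opens to 91 mm and grips with 3 to 60 N. Pads are 32 mm wide; open, the fingers measure 118 mm over their backs; the gripper's body (76 mm by 178 mm) begins 60 mm behind the grasp point.
Start: joints at [67.265, 18.312, 89.639, -0, 72.044, -1.146], TCP at [0.212, 0.535, 0.194] pointing down, gripper open.
Joint ranges: [-177.97, 177.97], [-48.28, 115.42], [12.27, 149.76], [-77.06, 257.06], [2.81, 150.46], [-146.56, 146.56]. Speed limits (degrees/s): [147.25, 147.25, 180, 180, 180, 180].

## Interface

Orientations are given as a 3x3 rotation matrix whose columns are the frame's x, y, z axes.
In Python, from cell import arm, grab_frame, silhouettes, place_of gives the robot as it stands.
- The arm moves only by the tool step_arm, never from a script. Its argument "moves" is one flat list of numbers, 7 for each row, row after row: the gripper's target within -1 to 1 (fully open at 1, half-way at 0, shut at -1), then the shift along the tool's x, y, z in mm, then the turn, a rotation vector about the tool's x, y, z in rad. In form: [grip, x, y, z, wx, wy, wz, grip, x, y, z, wx, wy, wz, ...]. A call has 1 to 8 rows; each row shifts and turns the commanded pose from where the row before left it, along the tool's axes as they then stand; what a row does not reach is not made up. A row lasts 1/12 s, in which the tool goes at most 41.7 mm and 7.16 degrees, less where a joint would pass 70% of its speed; a pose out of reach is approached as far as the arm can. A call is refused whole if a number of a shift passes 41.7 or a number of a turn 0.125, either way. A call with a gripper value outside its range is refused whole. The fingers move at their own pace and stop on an object; "squeeze" is the grip in N (left out, the last holds). Time passes only in rows, so rows that do not move let the fingers close. It gives the time, the measured TCP pose, the force and the opening at its end, in the units of the state.
- arm.state(): the state, without advancing time (a new reading comes with each control period).
- grab_frame(name): name is "side" or "top"; returns a dict with "pixels" (420x560x3 uint8, blue, green, red), "camera_matrix" (3x3 intrinsics, pixels), "R" (3x3) and "t" (3): a world point X has camera coordinates R X + t. Camera axes: x right, y down, z forward; pixel columns grow to the right and rows downward; lengths in m; the calibration is good to about 2 mm. A picture is of the moment at which its call begins. There is no depth.
- arm.finish_job(): hands the job in, once; it reports no verdict.
Trained networks look in the newest picture that a camera, given by its name, has taken for a name from the list of things; names that differ only in an ending like _2 or _b are one class to them, and where a whole thing is asked for, a point or a joint stands for the part that bears it (a point fixed in the world has none). Each returns a list of dicts, best first, with "p" (0 to 1); they miss things now and then, are a little off and sometimes report something else, mostly with a low value. They report only what shows in the picture. A call takes as long as a camera call.
- silhouettes(camera, query): "pixels" (420x560 bool, what is visible of it).
- place_of(camera, query): "location" ([x, y, z] in m, in world coordinates, good to about 4 mm: a listed point, or the origin of a listed thing).
The state is a dict: "clock": time; "joint_pos": joint angles; "dq": joint speeds; "tau": joint torques, N m; "eef_pos": TCP position; "orientation": TCP orientation; "contact_force": force on the tool from outside, world axes, zero at the start; "ft_torque": the same for the moment, N m; "finger_gap": finger opening in m.
Only numpy, scipy, OpenCV 4.12 (cv2) and the standard library are available. Lean on these libraries where they do the work, as an engineer would, in place of code of your own. Each camera call takes 0.05 s, during which the arm holds its last target. There are 200 camera calls.

## Task

Swing the ultrasonic cleaner's lid up past its balance point so that it stays open by itself with your hand off it, then lift the basket of instruments out of the bath by its bail and set it down flat inside the drying tray, keeping it level and not dropping it. Leave the lid standing open, let go of everything, and leave the other things on the counter where they are.

Things in the scene. Friction and masses are not known exactly. Their poses are not given: they have to be found in the camera images.
- cleaner: ultrasonic cleaner: white open-topped box fixed to the counter, 170 (x) x 230 (y) x 110 mm high, walls and floor 10 mm thick, steel-lined bath 150 x 210 mm inside. Origin: centre of its underside; its own -x side (blue panel) faces the robot, the lid's hinge is along the top of its +x side. It may stand to the left or the right of the drying tray.
- lid (a joint): opening angle of the cleaner's lid in rad: 0 closed, 1.9 fully open against its stop (leaning back about 19 degrees past upright). Free-swinging: let go below about 1.6 it falls shut, above that it falls open to the stop and stays. The lid weighs about 350 g; its plate has a steel frame and a clear window, 175 mm from hinge to front edge, 226 mm wide, 8 mm thick.
- lid_handle (a point): middle of the grip bar of the lid's handle. The handle is a steel D of 12 mm round bar lying in the plane of the lid and sticking out of its front edge: the grip bar is parallel to the hinge (the cleaner's y), 120 mm long, 220 mm from the hinge, 45 mm ahead of the lid's front edge, so the opening between is 39 mm by 108 mm. Closed, the bar is 115 mm above the counter with free space under it; it can turn in a light pinch between the fingers. This point moves with the lid.
- lid_hinge (a point): middle of the lid's hinge line, at the cleaner's own (85, 0, 111) mm; the hinge line runs along the cleaner's y. The grip bar's centre line lies 4 mm above the hinge line when closed.
- basket: loose steel instrument basket in the bath, about 300 g, 100 (x) x 140 (y) x 45 mm high with small instruments fixed on its floor (15 mm high). Origin: centre of its underside. A fixed bail (12 mm round bar) stands over it: two posts and a level bar along the basket's own x, 93 mm long, axis 75 mm above the underside; between the bar and the basket's rim 24 mm are free. Grip the bar across, closing along the basket's y.
- basket_bail (a point): middle of the bail's level bar, 75 mm above the middle of the basket's underside; moves with the basket.
- tray: drying tray: white shallow plastic tray fixed on the counter, 170 (x) x 210 (y) mm outside, rim 18 mm high, walls and floor 5 mm thick (inside 160 x 200 mm). Origin: centre of its underside. The basket fits with its long side along the tray's long side (y).
- bottle: bystander, leave alone: closed blue detergent bottle, 60 mm across, 160 mm tall, standing behind in the middle.
- jar: bystander, leave alone: closed amber jar, 54 mm across, 80 mm tall, standing between cleaner and tray.
- roll: bystander, leave alone: upright paper roll, 80 mm across, 60 mm tall, between cleaner and tray, nearer the robot.
- bowl: bystander, leave alone: steel bowl, 120 mm across, 45 mm tall, at the right.
- beaker: bystander, leave alone: aluminium beaker with instruments standing in it, 72 mm across, about 155 mm tall, at the front left.
- brush: bystander, leave alone: cleaning brush with white handle, about 180 mm long, lying at the front right.

How it is judged:
By the outcome, as a careful person would: the job done as asked, in the order asked, and still so for the second after the job is handed in, with the robot touching nothing.
It also fails if it takes over 72 s, if anything falls off the work surface, if the arm or the gripper's body presses on something with over 40 N, if the wrist force passes 120 N, or if a joint passes its speed limit or range.

## Working session

There is one attempt and no reset: what is moved stays moved. The work goes in short steps, Python scripts to look and compute and a tool call to move; the robot and the scene stay as the last step left them, time stands still between calls to the robot, and variables do not carry over. Pictures are saved under pics/ and viewed, about 8 in all and at most 12, crops included, and the job is handed in when it is done.

Besides the shell and the picture viewer there is one more tool, called in YAML: its name, and indented under it one key for each argument. step_arm: Moves the arm, as the interface text tells. Its arguments: {"type":"object","properties":{"moves":{"type":"array"},"squeeze":{"type":"number"}},"required":["moves"]}

```bash
ls; mkdir -p pics
python3 - <<'E'
from cell import arm, grab_frame, silhouettes, place_of
import cv2, numpy as np
s=arm.state(); print(s['clock'],s['eef_pos'],np.round(s['orientation'],3).tolist(),s['finger_gap'],s['contact_force'])
f={n:grab_frame(n) for n in('top','side')}
for n in f:
    print(n,'campos',np.round(-f[n]['R'].T@f[n]['t'],3))
    cv2.imwrite(f'pics/{n}0.png',f[n]['pixels'])
    for q in ['cleaner','lid','lid_handle','lid_hinge','basket','basket_bail','tray','jar','roll','bottle','bowl','beaker','brush']:
        print(n,q,[(np.round(d['location'],3).tolist(),round(d['p'],2)) for d in place_of(n,q)[:2]])
E
```

```text
pics
0.0 [0.21136858 0.5341346  0.19340155] [[0.368, 0.93, -0.001], [0.93, -0.368, -0.002], [-0.002, -0.0, -1.0]] 0.0912835179271464 [-0.12810801  0.361019    0.12970485]
top campos [ 0.359 -0.019  1.388]
top cleaner [([0.598, 0.259, -0.005], 0.83)]Traceback (most recent call last):
  File "<stdin>", line 9, in <module>
ValueError: it knows: basket, basket_bail, beaker, bottle, bowl, brush, cleaner, jar, lid_handle, lid_hinge, roll, tray
```

Run:
```python
from cell import arm, grab_frame, silhouettes, place_of
import cv2, numpy as np
ims=[]
for n in ('top','side'):
    print(n)
    for q in ['cleaner','lid_handle','lid_hinge','basket','basket_bail','tray','jar','roll','bottle','bowl','beaker','brush']:
        print(q,[(np.round(d['location'],3).tolist(),round(d['p'],2)) for d in place_of(n,q)[:2]])
print(arm.state()['clock'])
```

```text
top
cleaner [([0.598, 0.259, -0.005], 0.83)]
lid_handle [([0.469, 0.282, 0.121], 0.75)]
lid_hinge [([0.682, 0.238, 0.114], 0.76)]
basket [([0.598, 0.256, -0.001], 0.26)]
basket_bail []
tray [([0.544, -0.236, 0.003], 0.85)]
jar [([0.64, 0.006, -0.0], 0.83), ([0.545, -0.231, -0.003], 0.25)]
roll [([0.438, -0.014, -0.001], 0.97)]
bottle [([0.757, 0.022, -0.0], 0.7), ([0.544, -0.237, -0.0], 0.55)]
bowl [([0.571, -0.512, 0.003], 0.55), ([0.682, 0.237, 0.114], 0.25)]
beaker [([0.381, 0.448, 0.005], 0.68)]
brush [([0.339, -0.455, -0.002], 0.58)]
side
cleaner [([0.596, 0.262, -0.002], 0.59)]
lid_handle [([0.464, 0.283, 0.113], 0.7)]
lid_hinge [([0.683, 0.238, 0.113], 0.66)]
basket []
basket_bail []
tray [([0.548, -0.233, -0.001], 0.61)]
jar [([0.644, 0.007, -0.0], 0.52), ([0.379, 0.447, 0.001], 0.32)]
roll [([0.439, -0.013, 0.001], 0.92)]
bottle [([0.757, 0.013, 0.001], 0.87)]
bowl [([0.57, -0.512, -0.003], 0.82), ([0.547, -0.238, -0.001], 0.72)]
beaker [([0.378, 0.451, 0.005], 0.78)]
brush [([0.34, -0.454, 0.0], 0.74), ([0.38, 0.451, 0.003], 0.74)]
1.35
```

View pics/top0.png

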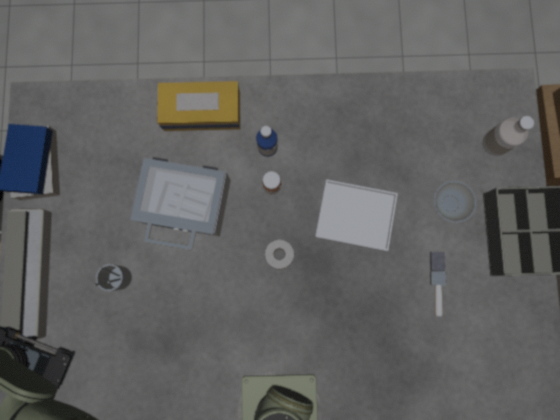

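The top view shows the cleaner at about (180,197), closed, with its handle at (170,235). The tray is at (357,215) and rotated, and the jar (271,181) and roll (279,254) stand between them. The basket is visible through the window. Next I get the yaws from the silhouettes and check the side view.

```bash
cat > h.py <<'E'
from cell import arm, grab_frame, silhouettes, place_of
import cv2, numpy as np
from scipy.spatial.transform import Rotation as Ro
def toplane(f,uv,z):
    uv=np.atleast_2d(uv); d=np.c_[uv,np.ones(len(uv))]@np.linalg.inv(f['camera_matrix']).T@f['R']
    c=-f['R'].T@f['t']; return c+d*((z-c[2])/d[:,2])[:,None]
def proj(f,X):
    p=np.atleast_2d(X)@f['R'].T+f['t']; p=p@f['camera_matrix'].T; return p[:,:2]/p[:,2:]
def tgt(pos,az=None,R=None):
    """shift in tool axes (mm) and rotvec to reach grasp point pos"""
    s=arm.state(); R0=np.array(s['orientation'])
    if R is None:
        a=np.radians(az); x=np.array([np.cos(a),np.sin(a),0]); z=np.array([0,0,-1.]); R=np.c_[x,np.cross(z,x),z]
    tcp=np.array(pos)+0.011*R[:,2]
    return np.round(1000*R0.T@(tcp-s['eef_pos']),1), np.round(Ro.from_matrix(R0.T@R).as_rotvec(),3)
E
python3 - <<'E'
from h import *
f=grab_frame('top')
for q,z in(('tray',.018),('cleaner',.11)):
    d=silhouettes('top',q)[0]; m=d['pixels'].astype(np.uint8)
    v,u=np.nonzero(m); P=toplane(f,np.c_[u,v],z)[:,:2]
    print(q,d['p'],cv2.minAreaRect((P*1000).astype(np.float32)))
    s=silhouettes('side',q)
h=np.array([.4665,.2825,.117]);print(tgt(h+[0,0,.06],-11.7))
E
```

```text
tray 0.59 ((544.6910400390625, -238.23712158203125), (211.75108337402344, 173.200439453125), 76.61344909667969)
cleaner 0.93 ((575.6395263671875, 251.68814086914062), (246.57196044921875, 230.68865966796875), 79.80062103271484)
(array([-140.7,  329.8,   28.3]), array([-0.   , -0.   ,  1.398]))
```

step_arm:
  moves: [-0.2,0,0,-14,0,0,0.12,-0.2,0,0,-14,0,0,0.12,-0.2,0,0,-14,0,0,0.12,-0.2,0,0,-14,0,0,0.12,-0.2,0,0,-14,0,0,0.12,-0.2,0,0,-14,0,0,0.12,-0.2,0,0,-14,0,0,0.12,-0.2,0,0,-14,0,0,0.12]
  squeeze: 8

```text
clock: 2.27
eef_pos: [0.2115, 0.5346, 0.307]
orientation: [[0.974, 0.226, 0.0], [0.226, -0.974, 0.0], [0.0, -0.0, -1.0]]
contact_force: [-0.3, 0.0, -0.0]
finger_gap: 0.0406
```

step_arm:
  moves: [-0.2,0,0,0,0,0,0.11,-0.2,0,0,0,0,0,0.11,-0.2,0,0,0,0,0,0.11,-0.2,0,0,0,0,0,0.11,-0.2,0,0,0,0,0,0]

```text
clock: 2.68
eef_pos: [0.2116, 0.5346, 0.3063]
orientation: [[0.978, -0.206, 0.0], [-0.206, -0.978, 0.0], [0.0, -0.0, -1.0]]
contact_force: [-0.6, 0.2, 0.5]
finger_gap: 0.0367
```

Run:
```python
from h import *
s=arm.state();print(s['clock'],s['eef_pos'],s['finger_gap'],s['joint_pos'])
print(tgt([.4665,.2825,.177],-11))
f=grab_frame('side');cv2.imwrite('pics/side1.png',f['pixels'])
for n in('top','side'):
  grab_frame(n)
  for q in('lid_handle','lid_hinge','cleaner'): print(n,q,[(np.round(d['location'],3),d['p']) for d in place_of(n,q)[:1]])
```

```text
2.6833 [0.21158737 0.53463065 0.3062944 ] 0.03672024340502481 [ 6.72626285e+01  1.56737024e+01  7.75262622e+01 -8.47715765e-04
  8.67936437e+01  7.91696258e+01]
(array([301.4, 194.1, 140.3]), array([-0.   , -0.   , -0.016]))
top lid_handle [(array([0.47 , 0.286, 0.118]), 0.94)]
top lid_hinge [(array([0.68 , 0.237, 0.11 ]), 0.81)]
top cleaner [(array([ 0.6  ,  0.258, -0.004]), 0.91)]
side lid_handle [(array([0.465, 0.284, 0.111]), 0.65)]
side lid_hinge [(array([0.684, 0.242, 0.11 ]), 0.97)]
side cleaner [(array([ 0.594,  0.262, -0.001]), 0.97)]
```

View pics/side1.png

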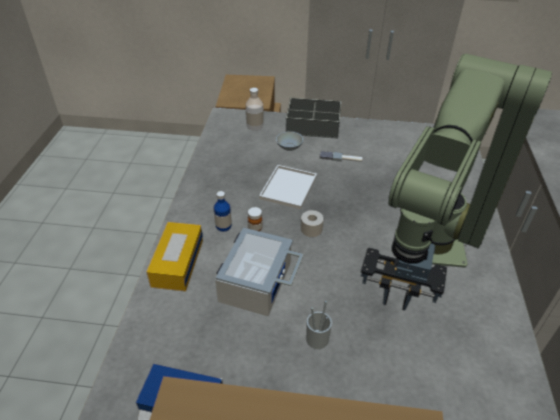

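The side view shows the handle at about (292,268), the beaker at (318,330), and a clear path above them at the present height. Both views put the handle at about (0.467, 0.284, 0.116) and the hinge 219 mm away, which agrees with the text.

step_arm:
  moves: [-0.2,30,19.3,0,0,0,0,-0.2,30,19.3,0,0,0,0,-0.2,30,19.3,0,0,0,0,-0.2,30,19.3,0,0,0,0,-0.2,30,19.3,0,0,0,0,-0.2,30,19.3,0,0,0,0,-0.2,30,19.3,0,0,0,0,-0.2,30,19.3,0,0,0,0]

```text
clock: 3.8
eef_pos: [0.4159, 0.333, 0.3065]
orientation: [[0.979, -0.204, 0.0], [-0.204, -0.979, 0.0], [0.0, -0.0, -1.0]]
contact_force: [-0.5, 0.9, -0.6]
finger_gap: 0.0362
```

step_arm:
  moves: [-0.2,30,19,0,0,0,0,-0.2,30,19,0,0,0,0,-0.2,0,0,30,0,0,0,-0.2,0,0,30,0,0,0,-0.2,0,0,30,0,0,0,-0.2,0,0,30,0,0,0,-0.2,0,0,20,0,0,0,-0.2,0,0,0,0,0,0]

```text
clock: 4.47
eef_pos: [0.4631, 0.2832, 0.1618]
orientation: [[0.979, -0.204, -0.008], [-0.204, -0.979, -0.005], [-0.007, 0.006, -1.0]]
contact_force: [-0.5, -0.6, -0.3]
finger_gap: 0.0364
```

Run:
```python
from h import *
s=arm.state();print(s['clock'],s['eef_pos'],s['finger_gap'],s['joint_pos'],s['contact_force'])
f=grab_frame('top');g=grab_frame('side')
print(tgt([.4675,.284,.116],-11.8))
for n in('top','side'):
  for q in('lid_handle',): print(n,q,[(np.round(d['location'],3),d['p']) for d in place_of(n,q)[:1]])
def crop(f):
  u,v=proj(f,[.468,.284,.13])[0].astype(int); return cv2.resize(f['pixels'][v-50:v+50,u-50:u+50],(400,400),interpolation=cv2.INTER_CUBIC)
cv2.imwrite('pics/c1.png',np.hstack([crop(f),crop(g)]))
```

```text
4.4667 [0.46312805 0.28323508 0.16179815] 0.03637945140803762 [3.02344036e+01 1.70535371e+01 9.63767923e+01 7.70337526e-04
 6.71178853e+01 4.20274141e+01] [-0.54934058 -0.64768404 -0.33734042]
(array([ 1.7,  0.7, 61.5]), array([0., 0., 0.]))
top lid_handle [(array([0.47 , 0.282, 0.118]), 0.55)]
side lid_handle [(array([0.462, 0.285, 0.112]), 0.96)]
```

View pics/c1.png

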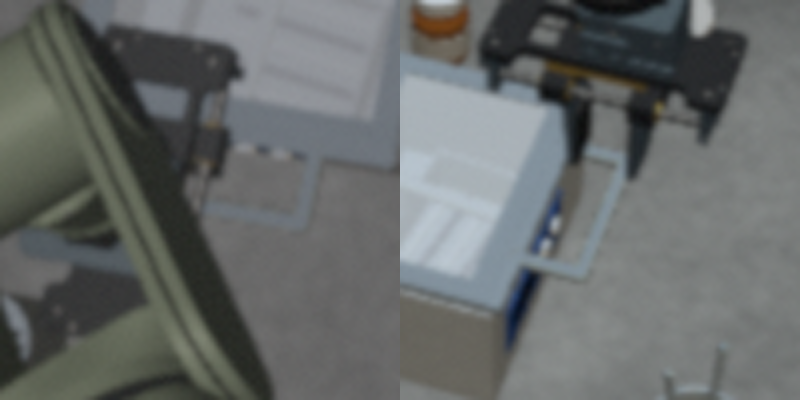

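The crop shows the fingers straddling the bar in x. The projected bar centre lands mid-handle at about (600,212) in the right-hand half, so I descend.

step_arm:
  moves: [-0.2,2,0,20,0,0,0,-0.2,0,0,20,0,0,0,-0.2,0,0,15,0,0,0,-0.2,0,0,6,0,0,0,-0.2,0,0,0,0,0,0]

```text
clock: 5.08
eef_pos: [0.4679, 0.2847, 0.1054]
orientation: [[0.979, -0.204, -0.0], [-0.204, -0.979, -0.0], [-0.0, 0.0, -1.0]]
contact_force: [-0.1, 0.5, -0.1]
finger_gap: 0.0364
```

step_arm:
  moves: [-1,0,0,0,0,0,0,-1,0,0,0,0,0,0,-1,0,0,0,0,0,0,-1,0,0,0,0,0,0]
  squeeze: 8

```text
clock: 5.42
eef_pos: [0.4684, 0.2849, 0.1063]
orientation: [[0.979, -0.205, 0.002], [-0.205, -0.979, 0.001], [0.002, -0.001, -1.0]]
contact_force: [0.1, 0.4, -0.3]
finger_gap: 0.0127
```

step_arm:
  moves: [-1,1.5,0,-21.9,0,0,0,-1,3.7,0,-21.7,0,0,0,-1,5.8,0,-21.2,0,0,0,-1,7.9,0,-20.5,0,0,0,-1,0,0,0,0,0,0]

```text
clock: 5.83
eef_pos: [0.4899, 0.2819, 0.1955]
orientation: [[0.979, -0.205, 0.009], [-0.205, -0.979, 0.005], [0.008, -0.007, -1.0]]
contact_force: [0.7, -0.1, 0.5]
finger_gap: 0.0008
```

Run:
```python
from h import *
s=arm.state();print(s['clock'],s['eef_pos'],s['finger_gap'],s['contact_force'])
for n in('top','side'):
  grab_frame(n)
  for q in('lid_handle','lid_hinge'): print(n,q,[(np.round(d['location'],3),d['p']) for d in place_of(n,q)[:1]])
```

```text
5.8333 [0.48992127 0.2819254  0.19547992] 0.0007651116963034785 [ 0.66590127 -0.12631688  0.50894059]
top lid_handle [(array([0.468, 0.284, 0.118]), 0.92)]
top lid_hinge [(array([0.682, 0.238, 0.11 ]), 0.89)]
side lid_handle [(array([0.465, 0.284, 0.112]), 0.67)]
side lid_hinge [(array([0.681, 0.242, 0.11 ]), 0.85)]
```

The bar slipped out of the 8 N pinch and the lid is still closed, so I regrip a little deeper with a firmer squeeze and lift more slowly.

step_arm:
  moves: [-0.2,-11,0,0,0,0,0,-0.2,-10,0,0,0,0,0,-0.2,0,0,0,0,0,0,-0.2,0,0,20,0,0,0,-0.2,0,0,25,0,0,0,-0.2,0,0,25,0,0,0,-0.2,0,0,21,0,0,0,-0.2,0,0,0,0,0,0]

```text
clock: 6.8
eef_pos: [0.4625, 0.2834, 0.0956]
orientation: [[0.979, -0.204, -0.008], [-0.204, -0.979, -0.004], [-0.007, 0.006, -1.0]]
contact_force: [-0.1, -0.5, -1.0]
finger_gap: 0.0366
```

step_arm:
  moves: [-1,0,0,0,0,0,0,-1,0,0,0,0,0,0,-1,0,0,0,0,0,0,-1,0,0,0,0,0,0,-1,0,0,0,0,0,0]
  squeeze: 25

```text
clock: 7.22
eef_pos: [0.4664, 0.2854, 0.1007]
orientation: [[0.979, -0.205, 0.002], [-0.205, -0.979, 0.001], [0.002, -0.002, -1.0]]
contact_force: [0.1, 0.3, -0.3]
finger_gap: 0.0063
```

step_arm:
  moves: [-1,0,0,-5,0,0,0,-1,0.5,0,-8,0,0,0,-1,1,0,-9,0,0,0]

```text
clock: 7.47
eef_pos: [0.4672, 0.2846, 0.1224]
orientation: [[0.979, -0.204, -0.0], [-0.204, -0.979, -0.0], [-0.0, 0.0, -1.0]]
contact_force: [0.9, -0.4, -0.3]
finger_gap: 0.0005
```

Run:
```python
from h import *
f=grab_frame('top');g=grab_frame('side')
def crop(f):
  u,v=proj(f,[.468,.284,.115])[0].astype(int); 
  im=f['pixels'].copy()
  c=im[v-50:v+50,u-50:u+50]; c=cv2.resize(c,(400,400),interpolation=cv2.INTER_CUBIC)
  s=arm.state()
  for p,col in ((s['eef_pos']+np.array([0,0,-.008]),(0,0,255)),([.468,.284,.115],(0,255,0)),([.682,.239,.111],(255,0,0))):
    a=(proj(f,p)[0]-[u-50,v-50])*4; cv2.circle(c,tuple(a.astype(int).tolist()),3,col,-1)
  return c
cv2.imwrite('pics/c2.png',np.hstack([crop(f),crop(g)]))
```

```text
(no output)
```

View pics/c2.png

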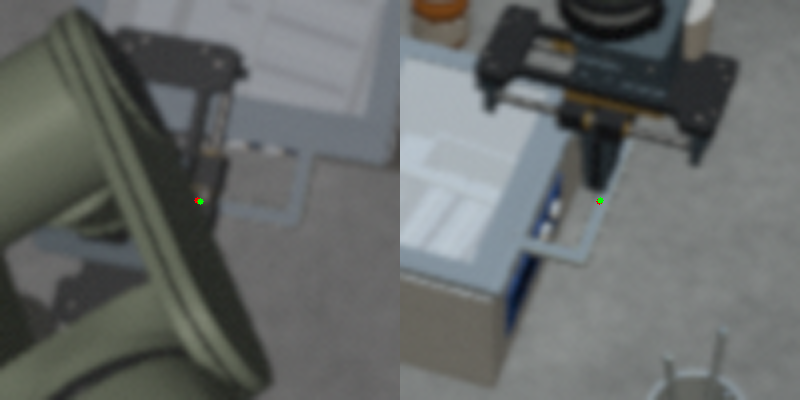

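The crop shows the fingers closed inside the D: the bar runs at about (582,260)–(628,150) in the right half, in front of them. So the networks' handle position was off towards the lid. I measure the bar itself on the unobstructed pictures.

Run:
```python
from h import *
f=grab_frame('top');g=grab_frame('side')
out=[]
for n,F in(('top0',f),('side1',g)):
  im=cv2.imread(f'pics/{n}.png') 
  u,v=proj(F,[.468,.284,.115])[0].astype(int); print(n,u,v,proj(F,[.468,.284,.115])[0])
  c=cv2.resize(im[v-28:v+28,u-28:u+28],(392,392),interpolation=cv2.INTER_CUBIC)
  # predicted bar ends
  yv=np.array([-np.sin(np.radians(-11.8)),np.cos(np.radians(-11.8)),0])
  for k in(-.06,.06):
    a=(proj(F,np.array([.468,.284,.115])+k*yv)[0]-[u-28,v-28]+.5)*7; cv2.circle(c,tuple(a.astype(int).tolist()),3,(0,0,255),-1)
  out.append(c)
cv2.imwrite('pics/c3.png',np.hstack(out))
```

```text
top0 167 243 [167.05310254 243.45111933]
side1 295 269 [295.20589206 269.20869826]
```

View pics/c3.png

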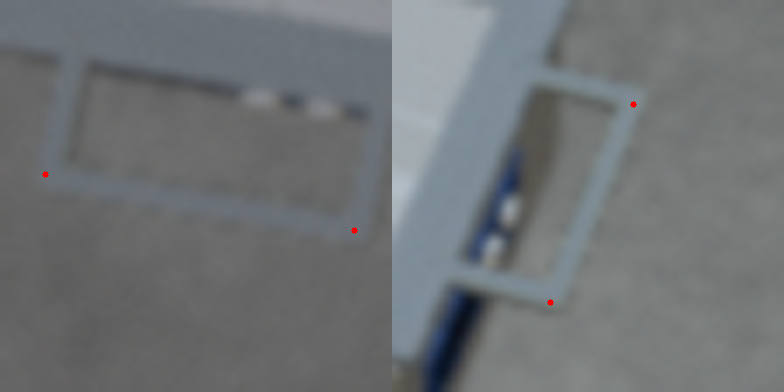

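step_arm:
  moves: [-0.2,0,0,-15,0,0,0,-0.2,0,0,-20,0,0,0,-0.2,0,0,0,0,0,0,-0.2,0,0,0,0,0,0,-0.2,0,0,0,0,0,0,-0.2,0,0,0,0,0,0,-0.2,0,0,0,0,0,0]

```text
clock: 8.25
eef_pos: [0.4666, 0.2843, 0.1554]
orientation: [[0.979, -0.205, -0.002], [-0.205, -0.979, -0.001], [-0.002, 0.001, -1.0]]
contact_force: [0.6, 0.5, 0.2]
finger_gap: 0.0366
```

Run:
```python
from h import *
s=arm.state();print(s['clock'],s['eef_pos'],s['finger_gap'],s['contact_force'])
print(tgt([.468,.281,.113],-11.8))
for n in('top','side'):
  F=grab_frame(n)
  for q in('lid_handle',): print(n,q,[(np.round(d['location'],3),d['p']) for d in place_of(n,q)[:1]])
```

```text
8.25 [0.46661305 0.28434319 0.15543611] 0.036552564375934765 [0.64319992 0.543938   0.20145927]
(array([ 2.1,  2.9, 53.4]), array([ 0.001,  0.002, -0.   ]))
top lid_handle [(array([0.469, 0.284, 0.118]), 0.62)]
side lid_handle []
```

Descend slowly to grasp depth, settle, then look before closing.

step_arm:
  moves: [-0.2,2,3,14,0,0,0,-0.2,0,0,14,0,0,0,-0.2,0,0,14,0,0,0,-0.2,0,0,11,0,0,0,-0.2,0,0,0,0,0,0,-0.2,0,0,0,0,0,0]

```text
clock: 8.95
eef_pos: [0.4683, 0.2812, 0.1032]
orientation: [[0.979, -0.205, -0.001], [-0.205, -0.979, -0.001], [-0.001, 0.001, -1.0]]
contact_force: [-0.1, 0.1, -0.1]
finger_gap: 0.0364
```

Run:
```python
from h import *
s=arm.state();print(s['clock'],s['eef_pos'],s['finger_gap'],s['contact_force'])
g=grab_frame('side');u,v=proj(g,[.468,.281,.115])[0].astype(int)
cv2.imwrite('pics/c4.png',cv2.resize(g['pixels'][v-35:v+35,u-45:u+45],(720,560),interpolation=cv2.INTER_CUBIC))
```

```text
8.95 [0.46832322 0.28123958 0.10319444] 0.036440792795333035 [-0.07978078  0.05145167 -0.1025839 ]
```

View pics/c4.png

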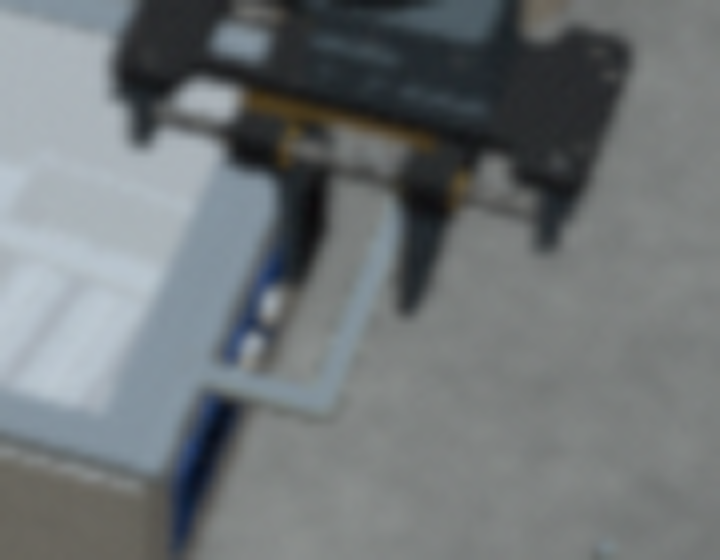

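The crop shows the bar between the fingers: one tip at (300,275) inside the D, the other at (408,305) outside, and the bar crossing at about (370,270). I close with more time and watch the gap.

step_arm:
  moves: [-1,0,0,0,0,0,0,-1,0,0,0,0,0,0,-1,0,0,0,0,0,0,-1,0,0,0,0,0,0,-1,0,0,0,0,0,0,-1,0,0,0,0,0,0]
  squeeze: 25

```text
clock: 9.5
eef_pos: [0.4686, 0.2814, 0.1037]
orientation: [[0.979, -0.205, 0.0], [-0.205, -0.979, 0.0], [0.0, -0.0, -1.0]]
contact_force: [-0.3, 0.2, -0.4]
finger_gap: 0.0011
```

Run:
```python
from h import *
s=arm.state();print(s['clock'],s['eef_pos'],s['finger_gap'],s['contact_force'])
g=grab_frame('side');u,v=proj(g,[.468,.281,.115])[0].astype(int)
cv2.imwrite('pics/c5.png',cv2.resize(g['pixels'][v-35:v+35,u-45:u+45],(720,560),interpolation=cv2.INTER_CUBIC))
```

```text
9.5 [0.46864506 0.28137184 0.10373513] 0.00113669552290428 [-0.30020037  0.2443451  -0.43273605]
```

View pics/c5.png

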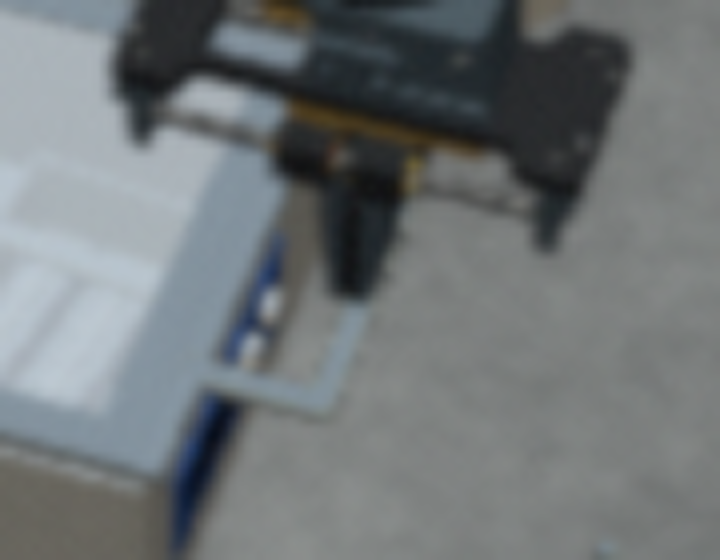

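The crop shows the closed fingers hiding the bar, with the tip at (352,298). So tip and bar are not at the same height, and I triangulate both.

Run:
```python
from h import *
f=grab_frame('top');g=grab_frame('side')
P=[F['camera_matrix']@np.c_[F['R'],F['t']] for F in(f,g)]
to=lambda c,u,v:np.array(c)/7+[u-28,v-28]-.5
T=np.array([to((52,178),167,243),to((370,228),167,243)]).T
S=np.array([to((166,297),295,269),to((236,98),295,269)]).T
X=cv2.triangulatePoints(*P,T,S); print('bar corners',np.round((X[:3]/X[3]).T,4))
s=arm.state();e=np.array(s['eef_pos']);u,v=proj(g,[.468,.281,.115])[0].astype(int)
print('side campos',-g['R'].T@g['t'])
for z in(-.02,-.008,0,.011): print(z,(proj(g,e+[0,0,z])[0]-[u-45,v-35]+.5)*8)
print('obs tip 352,298')
```

```text
bar corners [[0.478  0.3401 0.116 ]
 [0.4577 0.2197 0.113 ]]
side campos [0.4014647  1.27666918 1.27691996]
-0.02 [362.41968715 341.07235253]
-0.008 [363.31357231 321.07059397]
0 [363.91475577 307.61838885]
0.011 [364.74834841 288.96574823]
obs tip 352,298
```

step_arm:
  moves: [-0.2,0,0,-20,0,0,0,-0.2,0,0,-20,0,0,0,-0.2,0,0,0,0,0,0,-0.2,0,0,0,0,0,0,-0.2,0,0,0,0,0,0,-0.2,0,0,0,0,0,0]

```text
clock: 10.15
eef_pos: [0.4678, 0.2809, 0.1424]
orientation: [[0.979, -0.205, -0.002], [-0.205, -0.979, -0.001], [-0.002, 0.001, -1.0]]
contact_force: [0.3, 0.5, 0.8]
finger_gap: 0.0357
```

step_arm:
  moves: [-0.2,0,0,15,0,0,0,-0.2,0,0,15,0,0,0,-0.2,0,0,15,0,0,0,-0.2,0,0,10,0,0,0,-0.2,0,0,5,0,0,0,-0.2,0,0,0,0,0,0]

```text
clock: 10.65
eef_pos: [0.4676, 0.2808, 0.082]
orientation: [[0.979, -0.205, -0.003], [-0.205, -0.979, -0.002], [-0.003, 0.002, -1.0]]
contact_force: [0.8, 0.2, -0.0]
finger_gap: 0.0365
```

step_arm:
  moves: [-1,0,0,0,0,0,0,-1,0,0,0,0,0,0,-1,0,0,0,0,0,0,-1,0,0,0,0,0,0,-1,0,0,0,0,0,0,-1,0,0,0,0,0,0]

```text
clock: 11.15
eef_pos: [0.4656, 0.2823, 0.0842]
orientation: [[0.979, -0.205, -0.005], [-0.205, -0.979, 0.002], [-0.006, -0.001, -1.0]]
contact_force: [-7.7, 3.1, 4.2]
finger_gap: 0.0111
```

The grip now holds the bar at about 25 mm deeper than reported, so the fingertips are really some 20 mm or more higher than the state says. I open, go 10 mm deeper, centre by -3 mm in x and regrip.

step_arm:
  moves: [-0.2,0,0,0,0,0,0,-0.2,0,0,0,0,0,0,-0.2,0,0,0,0,0,0,-0.2,-3,0,0,0,0,0,-0.2,0,0,5,0,0,0,-0.2,0,0,5,0,0,0,-0.2,0,0,0,0,0,0]

```text
clock: 11.73
eef_pos: [0.4649, 0.2814, 0.0722]
orientation: [[0.979, -0.205, -0.002], [-0.205, -0.979, -0.001], [-0.002, 0.002, -1.0]]
contact_force: [-0.9, -0.2, -0.5]
finger_gap: 0.0365
```

step_arm:
  moves: [-1,0,0,0,0,0,0,-1,0,0,0,0,0,0,-1,0,0,0,0,0,0,-1,0,0,0,0,0,0,-1,0,0,0,0,0,0,-1,0,0,0,0,0,0]
  squeeze: 20

```text
clock: 12.23
eef_pos: [0.4656, 0.2821, 0.0737]
orientation: [[0.979, -0.204, 0.0], [-0.204, -0.979, 0.0], [0.0, -0.0, -1.0]]
contact_force: [-0.1, 0.6, -0.2]
finger_gap: 0.0109
```

step_arm:
  moves: [-1,0.5,0,-11,0,0,0,-1,1,0,-11,0,0,0,-1,1.5,0,-11,0,0,0,-1,2.2,0,-10.7,0,0,0,-1,0,0,0,0,0,0]

```text
clock: 12.65
eef_pos: [0.4708, 0.2811, 0.1186]
orientation: [[0.979, -0.205, 0.0], [-0.205, -0.979, 0.001], [0.0, -0.001, -1.0]]
contact_force: [-1.5, 1.1, -0.7]
finger_gap: 0.0115
```

Run:
```python
from h import *
s=arm.state();print(s['clock'],s['eef_pos'],s['finger_gap'],s['contact_force'])
for n in('top','side'):
  F=grab_frame(n)
  for q in('lid_handle',): print(n,q,[(np.round(d['location'],3),d['p']) for d in place_of(n,q)[:1]])
```

```text
12.65 [0.47078785 0.28105393 0.11864618] 0.011537469452976635 [-1.49382503  1.07611668 -0.72428093]
top lid_handle [(array([0.471, 0.284, 0.16 ]), 0.85)]
side lid_handle [(array([0.469, 0.284, 0.153]), 0.78)]
```

The lid is lifting: both cameras show the handle up about 42 mm. I continue the arc.

step_arm:
  moves: [-1,5.8,0,-21.2,0,0,0,-1,7.9,0,-20.5,0,0,0,-1,9.9,0,-19.6,0,0,0,-1,11.8,0,-18.5,0,0,0,-1,13.6,0,-17.3,0,0,0,-1,15.3,0,-15.8,0,0,0,-1,0,0,0,0,0,0]

```text
clock: 13.43
eef_pos: [0.5338, 0.2686, 0.2343]
orientation: [[0.979, -0.205, 0.0], [-0.205, -0.979, 0.004], [-0.001, -0.003, -1.0]]
contact_force: [-11.3, 1.6, 8.9]
finger_gap: 0.0113
```

Run:
```python
from h import *
s=arm.state();print(s['clock'],s['eef_pos'],s['finger_gap'],s['contact_force'],s['joint_pos'])
for n in('top','side'):
  F=grab_frame(n)
  for q in('lid_handle',): print(n,q,[(np.round(d['location'],3),d['p']) for d in place_of(n,q)[:1]])
```

```text
13.4333 [0.53378142 0.26864252 0.23428474] 0.011346030623542825 [-11.28728565   1.64959157   8.87354372] [25.50378732 19.11696158 82.66549804  0.18691235 78.12786875 37.30742995]
top lid_handle [(array([0.536, 0.269, 0.269]), 0.93)]
side lid_handle [(array([0.531, 0.27 , 0.264]), 0.87)]
```

step_arm:
  moves: [-1,13.8,0,-17.2,0,0,0,-1,17.3,0,-13.3,0,0,0,-1,19.2,0,-10.6,0,0,0,-1,20.2,0,-8.6,0,0,0,-1,0,0,0,0,0,0]

```text
clock: 14.05
eef_pos: [0.6065, 0.2538, 0.2815]
orientation: [[0.979, -0.206, 0.006], [-0.206, -0.979, 0.003], [0.005, -0.004, -1.0]]
contact_force: [-1.5, 3.6, 4.6]
finger_gap: 0.0117
```

Run:
```python
from h import *
s=arm.state();print(s['clock'],s['eef_pos'],s['finger_gap'],s['contact_force'],np.round(s['joint_pos'],1))
for n in('top','side'):
  F=grab_frame(n)
  for q in('lid_handle',): print(n,q,[(np.round(d['location'],3),d['p']) for d in place_of(n,q)[:1]])
```

```text
14.05 [0.60647897 0.25379485 0.28152149] 0.011725690259201275 [-1.51734593  3.59885924  4.55916576] [21.7 23.9 68.8  0.  87.  33.6]
top lid_handle [(array([0.606, 0.259, 0.323]), 0.83)]
side lid_handle []
```

step_arm:
  moves: [-1,21,0,-8,0,0,0,-1,21.5,0,-4.9,0,0,0,-1,21.9,0,-2.3,0,0,0,-1,22.1,0,0,0,0,0,-1,0,0,0,0,0,0]

```text
clock: 14.67
eef_pos: [0.6914, 0.2357, 0.2946]
orientation: [[0.979, -0.206, 0.005], [-0.206, -0.979, 0.002], [0.005, -0.003, -1.0]]
contact_force: [0.8, 3.6, 4.1]
finger_gap: 0.0116
```

step_arm:
  moves: [-1,21.8,0,2,0,0,0,-1,21.6,0,4,0,0,0,-1,10.6,0,2.9,0,0,0,-1,0,0,0,0,0,0]

```text
clock: 15.0
eef_pos: [0.7434, 0.2249, 0.2849]
orientation: [[0.979, -0.205, 0.004], [-0.205, -0.979, 0.001], [0.004, -0.002, -1.0]]
contact_force: [2.2, 3.7, 2.6]
finger_gap: 0.0116
```

Run:
```python
from h import *
s=arm.state();print(s['clock'],s['eef_pos'],s['finger_gap'],s['contact_force'],np.round(s['joint_pos'],1))
for n in('top','side'):
  F=grab_frame(n)
  for q in('lid_handle','lid_hinge','basket_bail','basket'): print(n,q,[(np.round(d['location'],3),d['p']) for d in place_of(n,q)[:1]])
```

```text
15.0 [0.74342369 0.2248613  0.28491646] 0.01162325545165981 [2.23287445 3.72780817 2.56729578] [16.  37.3 45.3  0.  97.2 27.8]
top lid_handle []
top lid_hinge [(array([0.682, 0.236, 0.112]), 0.89)]
top basket_bail [(array([0.68 , 0.237, 0.112]), 0.24)]
top basket []
side lid_handle [(array([0.739, 0.229, 0.322]), 0.55)]
side lid_hinge [(array([0.685, 0.242, 0.112]), 0.71)]
side basket_bail [(array([0.588, 0.257, 0.086]), 0.71)]
side basket [(array([0.586, 0.26 , 0.007]), 0.68)]
```

step_arm:
  moves: [0,0,0,0,0,0,0,0,0,0,0,0,0,0,0,0,0,0,0,0,0,0,0,0,0,0,0,0,0,0,0,0,0,0,0,0,0,0,-20,0,0,0,0,0,0,-20,0,0,0,0,0,0,-20,0,0,0]

```text
clock: 16.17
eef_pos: [0.7397, 0.2242, 0.3466]
orientation: [[0.979, -0.205, -0.002], [-0.205, -0.979, -0.001], [-0.002, 0.001, -1.0]]
contact_force: [0.3, -0.5, -0.8]
finger_gap: 0.0452
```

step_arm:
  moves: [0,0,0,-20,0,0,0,0,0,0,-10,0,0,0,0,0,0,0,0,0,0]

```text
clock: 16.42
eef_pos: [0.7407, 0.2245, 0.3793]
orientation: [[0.979, -0.205, 0.005], [-0.205, -0.979, 0.001], [0.005, -0.002, -1.0]]
contact_force: [0.1, 0.9, 0.2]
finger_gap: 0.0459
```

Run:
```python
from h import *
s=arm.state();print(s['clock'],s['eef_pos'],s['finger_gap'],s['contact_force'],np.round(s['joint_pos'],1))
for n in('top','side'):
  F=grab_frame(n)
  cv2.imwrite(f'pics/{n}6.png',F['pixels'])
  for q in('lid_handle','basket_bail','basket'): print(n,q,[(np.round(d['location'],3),d['p']) for d in place_of(n,q)[:1]])
```

```text
16.4167 [0.74071887 0.22448693 0.37927498] 0.04589597858624719 [0.12763505 0.8754607  0.20507047] [ 16.   39.7  27.4  -0.  112.6  27.8]
top lid_handle [(array([0.758, 0.227, 0.32 ]), 0.9)]
top basket_bail [(array([0.68 , 0.238, 0.111]), 0.58)]
top basket []
side lid_handle [(array([0.751, 0.226, 0.316]), 0.73)]
side basket_bail [(array([0.584, 0.258, 0.089]), 0.87)]
side basket [(array([0.585, 0.257, 0.007]), 0.62)]
```

View pics/side6.png

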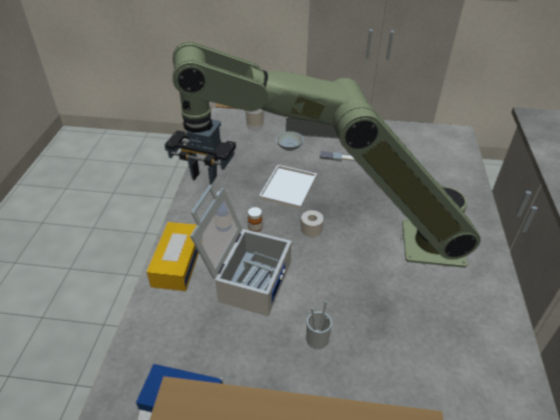

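The side view shows the lid standing open at about (215,235) and the basket in the bath at (257,268). I back off in front of the cleaner so both cameras see the basket, and turn the jaws to the basket's y.

step_arm:
  moves: [0,-37.5,0,0,0,0,0,0,-37.5,0,0,0,0,0,0,-37.5,0,0,0,0,0,0,-37.5,0,0,0,0,0,0,-37.5,0,0,0,0,0,0,-37.5,0,0,0,0,0,0,-37.5,0,0,0,0,0,0,-37.5,0,0,0,0,0]

```text
clock: 17.48
eef_pos: [0.4443, 0.2858, 0.3759]
orientation: [[0.979, -0.205, -0.0], [-0.205, -0.979, 0.0], [-0.0, 0.0, -1.0]]
contact_force: [0.2, 0.8, -0.4]
finger_gap: 0.0453
```

step_arm:
  moves: [0,0,0,0,0,0,-0.12,0,0,0,0,0,0,-0.12,0,0,0,0,0,0,-0.12,0,0,0,0,0,0,-0.12,0,0,0,0,0,0,-0.12,0,0,0,0,0,0,-0.12,0,0,0,0,0,0,-0.12,0,0,0,0,0,0,-0.12]

```text
clock: 18.15
eef_pos: [0.4462, 0.2858, 0.376]
orientation: [[0.725, 0.689, -0.0], [0.689, -0.725, -0.0], [-0.0, -0.0, -1.0]]
contact_force: [-0.3, 0.0, -0.2]
finger_gap: 0.0457
```

step_arm:
  moves: [0,0,0,0,0,0,-0.12,0,0,0,0,0,0,-0.12,0,0,0,0,0,0,-0.12,0,0,0,0,0,0,-0.12,0,0,0,0,0,0,-0.12,0,0,0,0,0,0,0]

```text
clock: 18.65
eef_pos: [0.4463, 0.2858, 0.376]
orientation: [[0.213, 0.977, -0.0], [0.977, -0.213, -0.0], [-0.0, -0.0, -1.0]]
contact_force: [-0.6, 0.6, -0.4]
finger_gap: 0.0454
```

Run:
```python
from h import *
s=arm.state();print(s['clock'],s['eef_pos'],s['finger_gap'],np.round(s['joint_pos'],1))
out=[]
for n in('top','side'):
  F=grab_frame(n)
  for q in('lid_handle','basket_bail','basket'): print(n,q,[(np.round(d['location'],3),d['p']) for d in place_of(n,q)[:1]])
  u,v=proj(F,[.585,.258,.085])[0].astype(int);print(u,v)
  c=cv2.resize(F['pixels'][v-28:v+28,u-28:u+28],(392,392),interpolation=cv2.INTER_CUBIC);out.append(c)
cv2.imwrite('pics/c7.png',np.hstack(out))
```

```text
18.65 [0.44629806 0.28575729 0.37597171] 0.04541839157199014 [ 31.4  10.9  74.2   0.   94.8 -46.3]
top lid_handle [(array([0.756, 0.226, 0.322]), 0.85)]
top basket_bail [(array([0.588, 0.254, 0.083]), 0.73)]
top basket [(array([0.583, 0.261, 0.012]), 0.65)]
179 201
side lid_handle [(array([0.752, 0.226, 0.314]), 0.72)]
side basket_bail [(array([0.586, 0.258, 0.086]), 0.65)]
side basket [(array([0.588, 0.259, 0.009]), 0.9)]
259 265
```

View pics/c7.png

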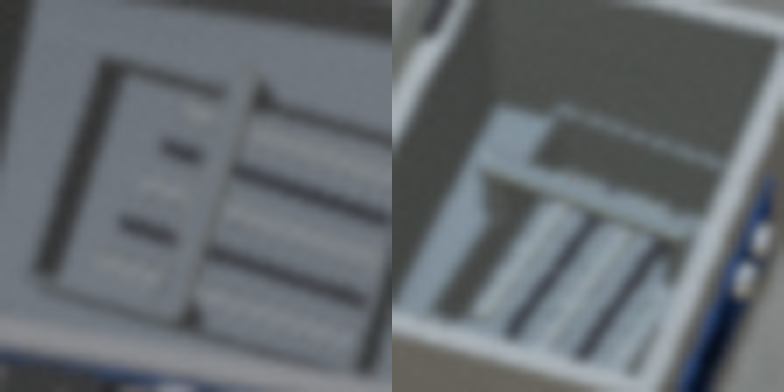

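Run:
```python
from h import *
f=grab_frame('top');g=grab_frame('side')
P=[F['camera_matrix']@np.c_[F['R'],F['t']] for F in(f,g)]
T=(np.array([(245,72),(180,318)])/7+[179-28,201-28]-.5).T
S=((np.array([(487,160),(690,235)])-[392,0])/7+[259-28,265-28]-.5).T
X=cv2.triangulatePoints(*P,T,S);X=(X[:3]/X[3]).T; print(np.round(X,4),np.linalg.norm(X[0]-X[1]))
d=X[0]-X[1];print('az',np.degrees(np.arctan2(d[1],d[0])),X.mean(0))
```

```text
[[0.6367 0.2409 0.0873]
 [0.5397 0.2675 0.0808]] 0.10078856946597925
az -15.335914796500054 [0.58819322 0.25417569 0.08404926]
```

step_arm:
  moves: [0,0,0,0,0,0,0.047,0,1.8,36.2,0,0,0,0,0,1.8,36.2,0,0,0,0,0,1.8,36.2,0,0,0,0,0,1.8,36.2,0,0,0,0,0,0,0,30,0,0,0,0,0,0,40,0,0,0,0,0,0,40,0,0,0]

```text
clock: 19.82
eef_pos: [0.5896, 0.255, 0.2652]
orientation: [[0.262, 0.965, 0.002], [0.965, -0.262, 0.001], [0.002, 0.002, -1.0]]
contact_force: [-0.0, 1.1, -0.8]
finger_gap: 0.0458
```

step_arm:
  moves: [0,0,0,40,0,0,0,0,0,0,40,0,0,0,0,0,0,40,0,0,0,0,0,0,20,0,0,0,0,0,0,0,0,0,0]

```text
clock: 20.23
eef_pos: [0.5847, 0.2537, 0.1202]
orientation: [[0.261, 0.965, -0.011], [0.965, -0.261, -0.004], [-0.007, -0.009, -1.0]]
contact_force: [-0.9, 0.2, -0.4]
finger_gap: 0.0453
```

Run:
```python
from h import *
s=arm.state();print(s['clock'],s['eef_pos'],s['finger_gap'],s['contact_force'],np.round(s['orientation'],3).tolist())
R=np.array(s['orientation']);print(1000*R.T@(np.array([.588,.255,.051])-s['eef_pos']))
grab_frame('side')
for q in('lid_handle','basket_bail'): print(q,[(np.round(d['location'],3),d['p']) for d in place_of('side',q)[:1]])
```

```text
20.2333 [0.58466997 0.25367244 0.12020326] 0.04528572360563216 [-0.91875592  0.1868196  -0.35385071] [[0.261, 0.965, -0.011], [0.965, -0.261, -0.004], [-0.007, -0.009, -1.0]]
[ 2.64113784  3.51305094 69.15652659]
lid_handle [(array([0.754, 0.224, 0.316]), 0.59)]
basket_bail [(array([0.585, 0.257, 0.087]), 0.93)]
```

step_arm:
  moves: [0,0,0,20,0,0,0,0,0,0,20,0,0,0,0,0,0,20,0,0,0,0,0,0,10,0,0,0,0,0,0,5,0,0,0,0,0,0,0,0,0,0]

```text
clock: 20.88
eef_pos: [0.5888, 0.2554, 0.0518]
orientation: [[0.261, 0.965, 0.001], [0.965, -0.261, 0.0], [0.001, 0.001, -1.0]]
contact_force: [-0.1, 0.3, -0.1]
finger_gap: 0.0456
```

step_arm:
  moves: [-1,0,0,0,0,0,0,-1,0,0,0,0,0,0,-1,0,0,0,0,0,0,-1,0,0,0,0,0,0,-1,0,0,0,0,0,0,-1,0,0,0,0,0,0,-1,0,0,0,0,0,0,-1,0,0,0,0,0,0]
  squeeze: 40

```text
clock: 21.55
eef_pos: [0.5887, 0.2555, 0.0518]
orientation: [[0.261, 0.965, 0.001], [0.965, -0.261, 0.001], [0.001, 0.001, -1.0]]
contact_force: [0.1, 1.2, 3.6]
finger_gap: 0.0114
```

step_arm:
  moves: [-1,0,0,-5,0,0,0,-1,0,0,-10,0,0,0,-1,0,0,-15,0,0,0,-1,0,0,-15,0,0,0,-1,0,0,-10,0,0,0,-1,0,0,0,0,0,0]

```text
clock: 22.05
eef_pos: [0.5896, 0.2556, 0.1089]
orientation: [[0.261, 0.965, 0.004], [0.965, -0.261, 0.002], [0.003, 0.004, -1.0]]
contact_force: [0.5, -0.0, -1.8]
finger_gap: 0.0113
```

Run:
```python
from h import *
s=arm.state();print(s['clock'],s['eef_pos'],s['finger_gap'],s['contact_force'],s['ft_torque'])
g=grab_frame('side')
for q in('lid_handle','basket_bail','basket'): print(q,[(np.round(d['location'],3),d['p']) for d in place_of('side',q)[:1]])
```

```text
22.05 [0.58962301 0.25557262 0.10885142] 0.011292150059417314 [ 0.478504   -0.04579994 -1.7789856 ] [ 0.03648628 -0.041101    0.03963754]
lid_handle [(array([0.754, 0.225, 0.315]), 0.59)]
basket_bail [(array([0.586, 0.256, 0.142]), 0.69)]
basket [(array([0.589, 0.255, 0.064]), 0.68)]
```

step_arm:
  moves: [-1,0,0,-12,0,0,0,-1,0,0,-20,0,0,0,-1,0,0,-22,0,0,0,-1,0,0,-20,0,0,0,-1,0,0,-12,0,0,0,-1,0,0,-6,0,0,0,-1,0,0,0,0,0,-0.03]

```text
clock: 22.83
eef_pos: [0.5886, 0.2553, 0.1988]
orientation: [[0.231, 0.973, 0.001], [0.973, -0.231, 0.001], [0.001, 0.001, -1.0]]
contact_force: [0.4, -0.0, -3.2]
finger_gap: 0.0109
```

step_arm:
  moves: [-1,-6,0.9,0,0,0,0,-1,-12,1.8,0,0,0,0,-1,-18,2.7,0,0,0,0,-1,-22,3.2,0,0,0,0,-1,-22,3.2,0,0,0,0,-1,-22,3.2,0,0,0,0,-1,-22,3.2,0,0,0,0,-1,-22,3.2,0,0,0,0]

```text
clock: 23.5
eef_pos: [0.574, 0.1058, 0.197]
orientation: [[0.233, 0.973, -0.002], [0.973, -0.233, -0.001], [-0.001, -0.002, -1.0]]
contact_force: [-0.2, 0.2, -2.4]
finger_gap: 0.011
```

step_arm:
  moves: [-1,-22,3.2,0,0,0,0,-1,-22,3.2,0,0,0,0,-1,-22,3.2,0,0,0,0,-1,-22,3.2,0,0,0,0,-1,-22,3.2,0,0,0,0,-1,-22,3.2,0,0,0,0,-1,-22,3.2,0,0,0,0,-1,-22,3.2,0,0,0,0]

```text
clock: 24.17
eef_pos: [0.5578, -0.071, 0.1971]
orientation: [[0.233, 0.973, -0.003], [0.973, -0.233, -0.0], [-0.001, -0.002, -1.0]]
contact_force: [-0.3, -0.5, -2.2]
finger_gap: 0.0115
```

step_arm:
  moves: [-1,-22,3.2,0,0,0,0,-1,-22,3.2,0,0,0,0,-1,-22,3.2,0,0,0,0,-1,-22,3.2,0,0,0,0,-1,-22,3.2,0,0,0,0,-1,-16,2.3,0,0,0,0,-1,-10,1.5,0,0,0,0,-1,0,0,0,0,0,0]

```text
clock: 24.83
eef_pos: [0.5458, -0.2081, 0.1972]
orientation: [[0.235, 0.972, -0.002], [0.972, -0.235, -0.0], [-0.001, -0.002, -1.0]]
contact_force: [0.1, -0.1, -3.1]
finger_gap: 0.0108
```

Run:
```python
from h import *
s=arm.state();print(s['clock'],s['eef_pos'],s['finger_gap'],s['contact_force'],np.round(s['orientation'],3).tolist())
R=np.array(s['orientation']);print(1000*R.T@(np.array([.5455,-.2365,.051])-s['eef_pos']))
out=[]
for n in('top','side'):
  F=grab_frame(n)
  for q in('tray','lid_handle','basket_bail','basket','jar','roll'): print(n,q,[(np.round(d['location'],3),round(d['p'],2)) for d in place_of(n,q)[:1]])
  u,v=proj(F,[.5455,-.2365,.08])[0].astype(int)
  out.append(cv2.resize(F['pixels'][v-60:v+60,u-60:u+60],(400,400),interpolation=cv2.INTER_CUBIC))
cv2.imwrite('pics/c8.png',np.hstack(out))
```

```text
24.8333 [ 0.54584946 -0.20811585  0.19721291] 0.010821524469888037 [ 0.0611446  -0.14134548 -3.09100384] [[0.235, 0.972, -0.002], [0.972, -0.235, -0.0], [-0.001, -0.002, -1.0]]
[-27.56889743   6.57226392 146.22160461]
top tray [(array([ 0.571, -0.515,  0.001]), 0.59)]
top lid_handle [(array([ 0.57 , -0.512,  0.002]), 0.73)]
top basket_bail [(array([ 0.546, -0.212,  0.23 ]), 0.81)]
top basket [(array([ 0.542, -0.205,  0.156]), 0.93)]
top jar [(array([ 0.64 ,  0.007, -0.001]), 0.67)]
top roll [(array([ 0.437, -0.013,  0.002]), 0.78)]
side tray [(array([ 0.546, -0.235,  0.   ]), 0.93)]
side lid_handle [(array([0.752, 0.227, 0.313]), 0.69)]
side basket_bail [(array([ 0.544, -0.205,  0.234]), 0.91)]
side basket [(array([ 0.546, -0.205,  0.154]), 0.8)]
side jar [(array([ 0.641,  0.008, -0.001]), 0.88)]
side roll [(array([0.385, 0.446, 0.   ]), 0.7)]
```

View pics/c8.png

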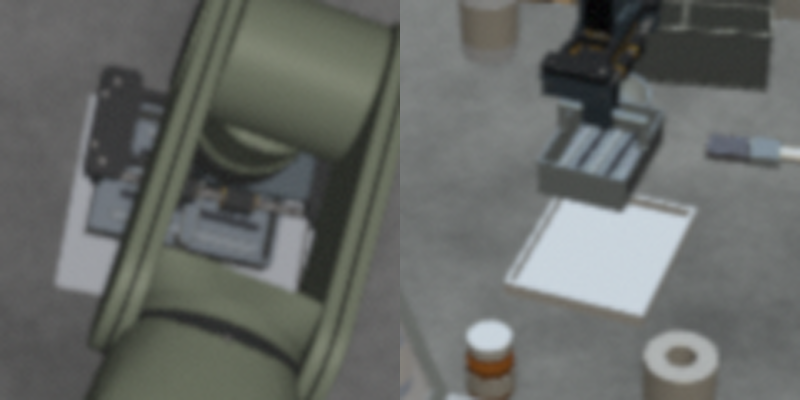

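The crop shows the basket level in the grip above the tray, with the tray still clear below it. Both views put the bail about 35 mm above the reported TCP and the underside at 0.155. I centre it and lower it.

step_arm:
  moves: [-1,-10,2,0,0,0,0,-1,-11,3,0,0,0,0,-1,-6,1,0,0,0,0,-1,0,0,12,0,0,0,-1,0,0,22,0,0,0,-1,0,0,25,0,0,0,-1,0,0,25,0,0,0,-1,0,0,22,0,0,0]

```text
clock: 26.2
eef_pos: [0.5462, -0.2345, 0.0907]
orientation: [[0.233, 0.973, -0.0], [0.973, -0.233, 0.0], [0.0, -0.0, -1.0]]
contact_force: [-0.4, 0.1, -3.3]
finger_gap: 0.011
```

step_arm:
  moves: [-1,0,0,16,0,0,0,-1,0,0,10,0,0,0,-1,0,0,6,0,0,0,-1,0,0,4,0,0,0,-1,0,0,0,0,0,0]

```text
clock: 26.62
eef_pos: [0.5468, -0.2339, 0.056]
orientation: [[0.232, 0.973, 0.0], [0.973, -0.232, 0.0], [0.0, 0.0, -1.0]]
contact_force: [0.4, 0.3, -3.0]
finger_gap: 0.0109
```

step_arm:
  moves: [-1,0,0,2,0,0,0,-1,0,0,2,0,0,0,-1,0,0,2,0,0,0,-1,0,0,0,0,0,0]

```text
clock: 26.95
eef_pos: [0.5467, -0.2335, 0.0502]
orientation: [[0.232, 0.973, 0.0], [0.973, -0.232, -0.0], [0.0, 0.0, -1.0]]
contact_force: [0.3, 1.2, -2.6]
finger_gap: 0.011
```

Run:
```python
from h import *
s=arm.state();print(s['clock'],s['eef_pos'],s['finger_gap'],s['contact_force'])
for n in('top','side'):
  F=grab_frame(n)
  for q in('tray','basket_bail','basket'): print(n,q,[(np.round(d['location'],3),round(d['p'],2)) for d in place_of(n,q)[:1]])
```

```text
26.95 [ 0.5467252  -0.2334648   0.05022497] 0.010969220619386039 [ 0.26790059  1.21854754 -2.57218492]
top tray [(array([ 0.6  ,  0.257, -0.001]), 0.49)]
top basket_bail [(array([ 0.546, -0.236,  0.083]), 0.53)]
top basket [(array([ 0.543, -0.23 ,  0.01 ]), 0.6)]
side tray [(array([ 0.546, -0.234, -0.   ]), 0.59)]
side basket_bail [(array([ 0.545, -0.23 ,  0.085]), 0.74)]
side basket [(array([ 0.543, -0.231,  0.006]), 0.62)]
```

Still 3 N of weight on the grip, so I lower it in small steps until it is carried by the tray.

step_arm:
  moves: [-1,0,0,1.5,0,0,0,-1,0,0,1.5,0,0,0,-1,0,0,0,0,0,0]

```text
clock: 27.6
eef_pos: [0.5466, -0.2335, 0.0468]
orientation: [[0.232, 0.973, -0.0], [0.973, -0.232, 0.0], [0.0, -0.0, -1.0]]
contact_force: [0.2, -0.0, -2.2]
finger_gap: 0.0111
```

step_arm:
  moves: [-1,0,0,1,0,0,0,-1,0,0,0,0,0,0]

```text
clock: 27.77
eef_pos: [0.5467, -0.2336, 0.0468]
orientation: [[0.232, 0.973, 0.0], [0.973, -0.232, -0.0], [0.0, 0.0, -1.0]]
contact_force: [-2.1, 0.5, 3.1]
finger_gap: 0.0106
```

Contact: the force has turned upward. I let go and rise straight up.

step_arm:
  moves: [0,0,0,0,0,0,0,0,0,0,0,0,0,0,0,0,0,0,0,0,0,0,0,0,0,0,0,0,0,0,0,0,0,0,0,0,0,0,0,0,0,0,0,0,0,-15,0,0,0,0,0,0,-25,0,0,0]

```text
clock: 28.43
eef_pos: [0.5447, -0.2326, 0.0838]
orientation: [[0.232, 0.973, -0.006], [0.973, -0.232, 0.003], [0.001, -0.007, -1.0]]
contact_force: [0.0, 0.3, -0.1]
finger_gap: 0.0454
```

step_arm:
  moves: [0,0,0,-35,0,0,0,0,0,0,-35,0,0,0,0,0,0,-35,0,0,0,0,0,0,-35,0,0,0,0,0,-35,-20,0,0,0,0,0,-35,0,0,0,0,0,0,-35,0,0,0,0,0,0,-35,0,0,0,0]

```text
clock: 29.1
eef_pos: [0.4091, -0.2007, 0.2464]
orientation: [[0.231, 0.973, 0.001], [0.973, -0.231, -0.0], [-0.0, 0.001, -1.0]]
contact_force: [0.0, -0.2, 0.2]
finger_gap: 0.0452
```

step_arm:
  moves: [0,0,-35,0,0,0,0,0,0,-20,0,0,0,0,0,0,0,0,0,0,0,0,0,0,0,0,0,0]

```text
clock: 29.43
eef_pos: [0.3568, -0.1884, 0.2467]
orientation: [[0.232, 0.973, 0.002], [0.973, -0.232, -0.001], [-0.0, 0.002, -1.0]]
contact_force: [0.2, -0.4, 1.2]
finger_gap: 0.046
```

Run:
```python
from h import *
s=arm.state();print(s['clock'],s['eef_pos'],s['finger_gap'],s['contact_force'])
out=[]
for n in('top','side'):
  F=grab_frame(n)
  for q in('tray','lid_handle','basket_bail','basket','jar','roll','bottle','bowl','beaker','brush'): print(n,q,[(np.round(d['location'],3),round(d['p'],2)) for d in place_of(n,q)[:1]])
  out.append(F['pixels'][80:340,60:460])
cv2.imwrite('pics/c9.png',np.hstack(out))
```

```text
29.4333 [ 0.35683724 -0.18837268  0.24670394] 0.046039540107917915 [ 0.23302282 -0.37870422  1.1613152 ]
top tray []
top lid_handle [(array([0.757, 0.225, 0.32 ]), 0.83)]
top basket_bail [(array([ 0.547, -0.235,  0.076]), 0.87)]
top basket [(array([ 0.543, -0.231,  0.004]), 0.76)]
top jar [(array([0.638, 0.007, 0.001]), 0.56)]
top roll [(array([ 0.438, -0.014, -0.001]), 0.75)]
top bottle [(array([0.757, 0.024, 0.002]), 0.74)]
top bowl [(array([ 0.575, -0.513,  0.   ]), 0.85)]
top beaker [(array([0.378, 0.447, 0.007]), 0.89)]
top brush [(array([ 0.341, -0.459, -0.   ]), 0.62)]
side tray [(array([ 0.547, -0.234,  0.001]), 0.62)]
side lid_handle [(array([0.754, 0.224, 0.314]), 0.68)]
side basket_bail [(array([ 0.542, -0.233,  0.083]), 0.66)]
side basket [(array([ 0.544, -0.232,  0.001]), 0.62)]
side jar [(array([0.638, 0.006, 0.001]), 0.65)]
side roll [(array([ 0.436, -0.01 , -0.002]), 0.81)]
side bottle []
side bowl [(array([ 0.571, -0.514, -0.003]), 0.93)]
side beaker [(array([0.383, 0.446, 0.002]), 0.88)]
side brush [(array([ 0.34 , -0.456, -0.002]), 0.65)]
```

View pics/c9.png

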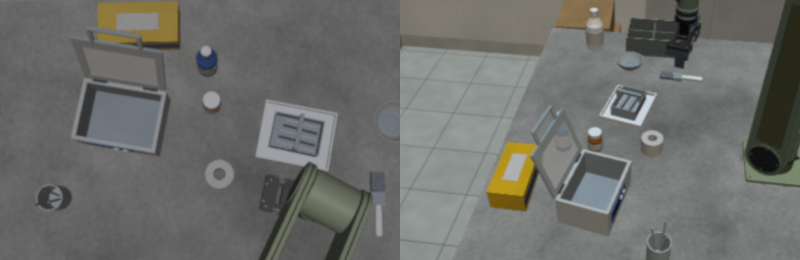

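The last picture shows the lid standing open, at (125,60) in the left half. The bath is empty, the basket sits centred in the tray at (297,133), and the gripper is clear of everything. I hand in.

```bash
python3 -c "
from cell import arm
print(arm.finish_job())"
```

```text
the job is handed in; nothing more can be done
None
```

The lid is standing open on its own, and the basket is sitting level in the middle of the drying tray. The gripper is touching nothing. I handed the job in at about 30 s of the 72 s allowed, and no verdict was reported.

- **Lid:** I gripped the handle bar, swung the lid up along its arc to about 1.86 rad and let go. It fell back to its stop, and both cameras still put the handle at about (0.755, 0.225, 0.317) at the end.
- **Basket:** I lifted it by the bail, carried it level over the jar and roll, and lowered it until the wrist force turned upward before opening the jaws. Both cameras place its underside at about (0.544, -0.232, 0.002) after release. That is within 4 mm of the tray's centre, against 30 mm of room on each side.
- **Bystanders:** the cameras find the jar, roll, bowl, beaker and brush within about 5 mm of where they started, which is within the networks' error. The bottle was found only from above at the end, 2 mm from its first place. The last top view could not find the tray, but the side view did.

**What went wrong:** the first three tries to grip the handle closed on nothing. The bar only came between the pads with the reported tool position 30–40 mm below it, instead of the 11 mm given in the text. The side picture also showed the fingertips about 14 mm higher than the reported pose implies. I corrected the depth for both grasps but did not find the cause.

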